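# Clamp a turned sleeve in the bench fixture with its latched tailstock

## Task

Clamp the long thin-walled sleeve for deburring: lay it gently in the fixture's two V-rests, then squeeze the tailstock's release lever, hold it squeezed and slide the tailstock up until its spring plunger has pushed the sleeve home against the anvil and presses on it with about 16 N, and let go so that the pawl drops fully into a notch and the sleeve stays held. Once latched the plunger should press with 5 to 20 N, and never with more than 24 N at any time, or the thin wall goes out of round; leave the other parts and tools on the bench where they are.

Things in the scene. Friction and masses are not known exactly. Their poses are not given: they have to be found in the camera images.
- sleeve: The work: the longest loose sleeve, a bright steel tube 130 mm long, 38 mm outside, 30 mm bore, about 0.4 kg, lying on the bench; it rolls if nudged. Origin at its middle on its axis; its x axis is the tube's axis (either end may lead). Grip it across its middle.
- fixture: Green bench fixture, bolted down, base 450 x 130 x 16 mm. Origin on the bench; x runs level along the ways to the anvil, y across, z up (other fixture points use these axes). Notched rack at y = -57 to -69 mm, x = -210 to 0 mm, tooth crests at z = 51.5 mm, notches 6 mm apart. The oiled rests drag on the sleeve with 1 to 3 N.
- rest_mid (a point): Where the sleeve's middle belongs when laid: midway between the two V-rests, at their axis height (fixture x = 80, y = 0, z = 64 mm). Rests are 12 mm wide, centred 32 mm to either side along x, arms out to y = +-30 mm; between them 52 mm is open down to the base for the fingers. Laid here, the sleeve clears anvil and plunger by 7 mm or more.
- bracket (a point): Point on the clamping axis in the near face of the anvil's bracket (fixture x = 188, z = 64 mm; bracket 92 mm high). Its screw carries the anvil, a flat 30 mm steel face towards the sleeve. The screw is set differently each time: the face stands 12 to 36 mm out from this point, is not measured, and is found by feel.
- tailstock: Grey tailstock sliding along fixture x (125 mm of travel, 1 N of drag plus 20 N per m/s), held by the lever's pawl in the rack. Origin on the bench plane, on the ways' centre line below the middle of its grip; axes as the fixture's. Housing 34 mm wide, 86 mm high. When it is let go the plunger drives it back by up to 6 mm until the pawl drops, so the press falls by up to 9 N.
- plunger_seat (a point): Fixed point of the tailstock, 75 mm ahead of its origin on the clamping axis (z = 64 mm), where the spring plunger's flat 30 mm face stands when free. The plunger gives way by up to 14 mm: 4 N at first touch, then 1.5 N more per mm, plus 0.2 N per mm/s while it moves (grease-damped, so push slowly at the last and read the force at rest); rigid at the end of its stroke.
- grip (a point): Middle of the tailstock's grip, above its origin at z = 120 mm: put the TCP here from above, fingers closing along y, to squeeze. Fixed lug: 30 mm long in x, outer face at y = +18 mm, top at z = 132 mm. The lever's paddle, equal in length and height, stands out to y = -33 mm at rest and -19 mm squeezed, so the fingers meet the lug only as the lever is fully in (37 mm over both).
- release_lever (a joint): Angle of the release lever (rad): 0 at rest with the pawl fully down in a notch, 0.22 fully squeezed; the pawl is clear of the teeth above 0.20. A bell crank hinged at y = -23 mm, z = 60 mm: pushing its paddle towards the lug lifts the pawl; the spring needs 6 to 9 N at the paddle. With the pawl on top of a tooth it reads about 0.19.
- lever_pad (a point): Point on the outer face of the lever's paddle, 60 mm above its hinge.
- short_sleeve: Bystander: short steel sleeve lying on the bench, 38 mm outside, 60 mm long. Origin at its middle on its axis.
- flanged_bush: Bystander: steel bush standing on its flange, 60 mm wide at the foot, 52 mm high. Origin at its foot.
- plug_gauge: Bystander: steel plug gauge standing on its end behind the fixture, 29 mm wide, 115 mm high. Origin at its foot.
- wrench: Bystander: wrench 170 mm long lying on the bench in front of the fixture. Origin under its middle, x along it.
- scraper: Bystander: deburring scraper, 190 mm long, lying on the bench. Origin under its middle, x along it.
- brush: Bystander: bench brush, 180 mm long, lying on the bench. Origin under its middle, x along it.
- canister: Bystander: dark steel canister with a lid, 104 mm wide, 118 mm high. Origin at its foot.
Not all that is in view belongs to the job. Leave any orange or yellow look-alike of the sleeve alone.

How it is judged:
On the way, in this order (a step that is already met when the one before it is completed fails the run):
1. the sleeve lies in both V-rests and the fingers have let go of it (x of sleeve in the frame of fixture between 0.05 and 0.113 m and y of sleeve in the frame of fixture between -0.004 and 0.004 m and z of sleeve in the frame of fixture between 0.06 and 0.068 m and angle between the x axis of sleeve and the x axis of fixture, either way round below 0.06 rad and contact force between the fingers and sleeve below 0.2 N), for 0.2 s.
2. with the lever held squeezed, the plunger is brought to press on the sleeve (value of joint release_lever above 0.15 rad and contact force between tailstock and sleeve above 5 N), for 0.05 s.
At the end, for the whole second after the job is handed in: The sleeve lies at rest in both V-rests (axis within 4 mm and 0.06 rad of the fixture's), pushed home against the anvil; the lever is back at rest (below 0.02 rad) with the pawl down in a notch, and the plunger presses on the sleeve with 5 to 20 N (value of joint release_lever below 0.02 rad and contact force between tailstock and sleeve between 5 and 20 N and x of sleeve in the frame of fixture above 0.083 m and y of sleeve in the frame of fixture between -0.004 and 0.004 m and z of sleeve in the frame of fixture between 0.06 and 0.068 m and angle between the x axis of sleeve and the x axis of fixture, either way round below 0.06 rad and linear speed of each of sleeve, tailstock below 0.01 m/s); the robot touches nothing.
It fails at once if the plunger presses on the sleeve with more than 24 N (contact force between tailstock and sleeve above 24 N).
It fails at once if the sleeve is dropped or driven hard on the fixture (over 100 N) (contact force between sleeve and fixture above 100 N).
It fails at once if a bystander is moved by more than 20 mm (distance of any of short_sleeve, flanged_bush, plug_gauge, wrench, scraper, brush, canister from where it was at the start of the episode above 0.02 m).
It also fails if it takes over 59 s, if anything falls off the work surface, if the arm or the gripper's body presses on something with over 40 N, if the wrist force passes 120 N, or if a joint passes its speed limit or range.

## Robot

A 6-joint arm with a two-finger parallel gripper is mounted at the origin on the work surface. World frame = base frame: x ahead of the robot, y to its left, z up, the work surface at z = 0. Lengths are in m, angles in rad, forces in N, time in s.
With the tool pointing down it reaches from about 0.275 to 0.725 m from the base axis. Payload 15.9 kg.
Tool frame: the origin (TCP) lies between the finger pads, 19 mm behind the fingertips; this is the grasp point; z points along the fingers, y is the line along which they close (so a half turn about z gives the same grasp; the last joint's range is limited). The gripper opens to 85 mm and grips with 20 to 120 N. Pads are 22 mm wide; open, the fingers measure 114 mm over their backs; the gripper's body (76 mm by 85 mm) begins 54 mm behind the grasp point. The pads swing forward as they close: fully open they stand 13 mm farther back than shut.
Start: joints at [-1.348, 0.213, -0.034, 1.323, 0, 1.571], TCP at [0.11, -0.488, 0.25] pointing down, gripper open.
Joint ranges: [-2.98, 2.98], [-0.74, 1.72], [-1.14, 1.35], [-2.1, 2.04], [-1.57, 1.44], [-3.14, 3.14]. Speed limits (rad/s): [1.89, 1.89, 2.39, 2.57, 3.14, 3.14].

## Interface

Orientations are given as a unit quaternion [w, x, y, z].
In Python, from cell import * gives the robot as it stands.
- The arm moves only by the tool send_rows, never from a script. Its argument "targets" is a list that holds one entry, the list of rows, each a list of 6 numbers: the shift along the tool's x, y, z in cm, then the turn, a rotation vector about the tool's x, y, z in rad. A call has 1 to 20 rows; each row shifts and turns the commanded pose from where the row before left it, along the tool's axes as they then stand; what a row does not reach is not made up. A row lasts 1/8 s, in which the tool goes at most 62.5 mm and 10.7 degrees, less where a joint would pass 70% of its speed; a pose out of reach is approached as far as the arm can. A call with a gripper value outside its range is refused whole. "jaw" is the opening, from 0 (shut) to 1 (fully open), set as the call begins (left out, the last holds). The fingers move at their own pace and stop on an object; "grip_force" is the grip in N (left out, the last holds). Time passes only in rows, so rows that do not move let the fingers close. It gives the time, the measured TCP pose, the force, the opening and the grip force at its end, in the units of the state.
- sense(): the state, without advancing time (a new reading comes with each control period).
- snapshot(name): name is "scene" or "side" or "wrist"; returns (picture, depth): 400x640x3 uint8, red, green, blue; 400x640 float32, m along the optical axis (not along the pixel's ray), 0 where there is no reading.
- calibration(name): a dict with "mtx" (3x3 intrinsics, pixels), "world_from_camera" (4x4, takes a point from camera to world coordinates). Camera axes: x right, y down, z forward; pixel columns grow to the right and rows downward; lengths in m; the calibration is good to about 2 mm. A picture is of the moment at which its call begins: read the wrist's pose just before it. calibration takes no time and is no camera call; for the wrist camera it gives the pose at the moment of the call.
- sign_off(): hands the job in; it is judged then, once.
The state is a dict: "time_s": time; "qpos": joint angles; "dq": joint speeds; "tau": joint torques, N m; "eef_pos": TCP position; "eef_rot": TCP orientation; "wrist_force": force on the tool from outside, world axes, zero at the start; "ft_torque": the same for the moment, N m; "gripper_width": finger opening in m; "gripper_force": force on a finger pad.
Only numpy, scipy, OpenCV 4.12 (cv2) and the standard library are available. Lean on these libraries where they do the work, as an engineer would, in place of code of your own. Each camera call takes 0.05 s, during which the arm holds its last target. There are 200 camera calls.

## Working session

There is one attempt and no reset: what is moved stays moved. The work goes in short steps, Python scripts to look and compute and a tool call to move; the robot and the scene stay as the last step left them, time stands still between calls to the robot, and variables do not carry over. Pictures are saved under pics/ and viewed, at most 11 in all, crops included, and the job is handed in when it is done.

Besides the shell and the picture viewer there is one more tool, called after ">>>" as name(argument=value, ...) on one line, values as JSON. send_rows: Moves the arm, as the interface text tells. Its arguments: {"type":"object","properties":{"targets":{"type":"array"},"jaw":{"type":"number"},"grip_force":{"type":"number"}},"required":["targets"]}

```bash
mkdir -p pics; ls; cat > h.py <<'E'
from cell import *
import numpy as np, cv2
def save(n,im): cv2.imwrite('pics/'+n+'.png',cv2.cvtColor(im,cv2.COLOR_RGB2BGR))
def cloud(n,d):
    c=calibration(n); K=np.array(c['mtx']); T=np.array(c['world_from_camera'])
    v,u=np.mgrid[:d.shape[0],:d.shape[1]]
    p=np.stack([(u-K[0,2])/K[0,0]*d,(v-K[1,2])/K[1,1]*d,d],-1)
    return p@T[:3,:3].T+T[:3,3]
E
python3 - <<'E'
from h import *
s=sense(); print({k:np.round(v,3).tolist() for k,v in s.items()})
for n in ['scene','side']:
    im,d=snapshot(n); np.savez(n,im=im,d=d,p=cloud(n,d)); save(n,im)
    c=calibration(n); print(np.round(c['mtx'],1).tolist(),np.round(c['world_from_camera'],3).tolist())
E
```

```text
pics
{'time_s': 0.0, 'qpos': [-1.348, 0.213, -0.035, 1.324, 0.0, 1.571], 'dq': [-0.001, -0.0, 0.001, 0.0, -0.0, 0.001], 'tau': [-0.0, -68.615, 48.712, 0.017, -0.0, -0.0], 'eef_pos': [0.11, -0.487, 0.249], 'eef_rot': [-0.001, 0.994, 0.111, -0.0], 'wrist_force': [0.193, -0.699, 0.146], 'ft_torque': [0.012, -0.035, -0.027], 'gripper_force': 0.0, 'gripper_width': 0.085}
[[494.6, 0.0, 323.5], [0.0, 494.6, 195.3], [0.0, 0.0, 1.0]] [[-0.313, 0.772, -0.553, 1.288], [0.95, 0.245, -0.195, 0.358], [-0.015, -0.586, -0.81, 1.274], [0.0, 0.0, 0.0, 1.0]]
[[495.3, 0.0, 313.4], [0.0, 495.3, 198.4], [0.0, 0.0, 1.0]] [[-0.997, -0.057, 0.057, 0.39], [-0.081, 0.709, -0.701, 1.22], [-0.001, -0.703, -0.711, 1.27], [0.0, 0.0, 0.0, 1.0]]
```

View pics/scene.png

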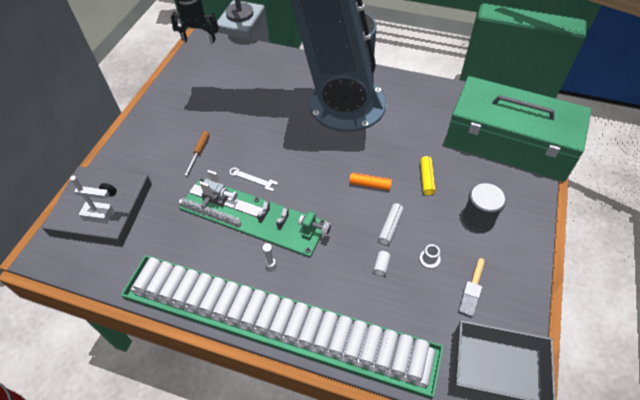

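View pics/side.png

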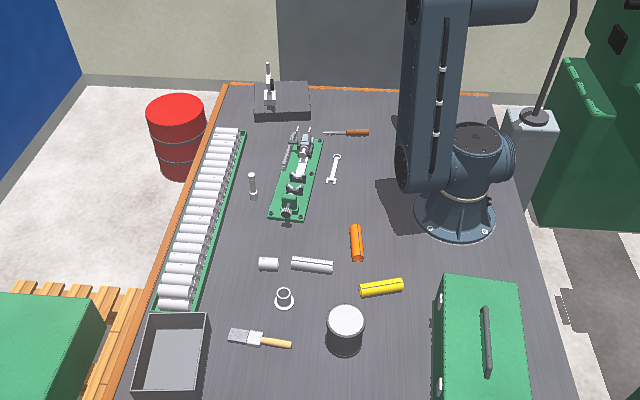

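The loose bright tubes are the sleeve at scene (391,223) / side (312,265) and the short sleeve at scene (382,262) / side (268,264). The orange (370,182) and yellow (428,175) tubes are look-alikes. The fixture is at scene (255,215), with its tailstock at the left end (213,190) and its anvil at the right (310,225). I'll measure these and crop the sleeve to confirm.

```bash
python3 - <<'E'
from h import *
allb=[];
for n,win,fw in [('scene',(355,420,195,285),(170,340,165,265)),('side',(250,345,245,285),(260,335,120,230))]:
    f=np.load(n+'.npz'); im,p=f['im'],f['p']; hsv=cv2.cvtColor(im,cv2.COLOR_RGB2HSV)
    print(n,'bench z',np.median(p[200:300,300:330,2]) )
    m=np.zeros(im.shape[:2],bool); u0,u1,v0,v1=win; m[v0:v1,u0:u1]=True
    m&=(p[...,2]>0.012)&(p[...,2]<0.06)
    k,l,st,ce=cv2.connectedComponentsWithStats(m.astype(np.uint8))
    for i in range(1,k):
        if st[i,4]<100: continue
        q=p[l==i]; r=cv2.minAreaRect((q[:,:2]*1000).astype(np.float32))
        t=q[q[:,2]>np.percentile(q[:,2],80)]
        print('blob',st[i],ce[i].round(),'rect mm',np.round(r[0],1),np.round(r[1],1),round(r[2],1),'ztop',np.percentile(q[:,2],98).round(4),'ridge mean',t.mean(0).round(4))
        tt=t[:,:2]-t[:,:2].mean(0); w=np.linalg.svd(tt)[2][0]; print('  axis deg',np.degrees(np.arctan2(w[1],w[0])).round(2), 'extent',np.ptp(tt@w).round(4))
    g=np.zeros(im.shape[:2],bool); u0,u1,v0,v1=fw; g[v0:v1,u0:u1]=True
    b=g&(hsv[...,0]>50)&(hsv[...,0]<90)&(hsv[...,1]>90)&(abs(p[...,2]-0.016)<0.005)
    b=cv2.morphologyEx(b.astype(np.uint8),cv2.MORPH_OPEN,np.ones((2,2)))>0
    q=p[b]; print('z',np.median(q[:,2])); allb.append(q)
    r=cv2.minAreaRect((q[:,:2]*1000).astype(np.float32)); print('base',len(q),r, cv2.boxPoints(r).round().tolist())
q=np.vstack(allb); r=cv2.minAreaRect((q[:,:2]*1000).astype(np.float32)); print('both',r,cv2.boxPoints(r).round().tolist())
a=np.load('scene.npz')['im']; c=[cv2.resize(a[195:285,340:450],None,fx=4,fy=4,interpolation=2),cv2.resize(a[160:260,170:340],None,fx=4,fy=4,interpolation=2)]
c[0]=cv2.copyMakeBorder(c[0],0,0,0,680-440,0); cv2.imwrite('pics/c1.png',cv2.resize(np.vstack(c)[...,::-1],None,fx=.78,fy=.78))
E
```

```text
scene bench z 0.0017105959480175903
blob [378 204  26  41 476] [391. 222.] rect mm [472.1 279.8] [ 38.  135.7] 85.3 ztop 0.0423 ridge mean [0.4758 0.2792 0.0407]
  axis deg -4.52 extent 0.1263
blob [373 251  18  24 265] [382. 262.] rect mm [609.7 286.8] [63.6 37.3] 1.6 ztop 0.0434 ridge mean [0.6087 0.2864 0.0406]
  axis deg 3.11 extent 0.0579
z 0.015946591946709887
base 2263 ((796.6580810546875, 100.02499389648438), (1052.0341796875, 355.3272705078125), 46.337562561035156) [[305.0, -158.0], [562.0, -403.0], [1288.0, 358.0], [1031.0, 603.0]]
side bench z 0.0007458069878815143
blob [258 257  21  13 235] [268. 263.] rect mm [610.2 286.9] [61.4 38.9] 3.7 ztop 0.0417 ridge mean [0.6086 0.2885 0.0393]
  axis deg 178.2 extent 0.0599
blob [291 256  43  17 490] [312. 264.] rect mm [473.  280.6] [ 40.3 130.1] 86.2 ztop 0.0419 ridge mean [0.4745 0.2815 0.0392]
  axis deg 175.55 extent 0.1284
z 0.015778251168370838
base 1119 ((525.7439575195312, 439.0262145996094), (181.02902221679688, 1575.740478515625), 3.2669219970703125) [[390.0, 1220.0], [480.0, -353.0], [661.0, -342.0], [571.0, 1231.0]]
both ((470.38470458984375, 402.7204284667969), (1068.697021484375, 1248.2799072265625), 46.14908218383789) [[-350.0, 450.0], [550.0, -415.0], [1291.0, 356.0], [390.0, 1220.0]]
```

View pics/c1.png

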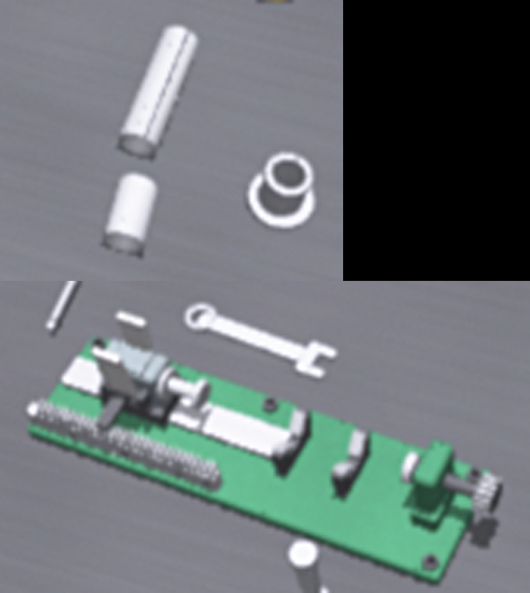

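The crop shows the long steel tube as the sleeve (scene 391,223), the shorter tube and bush beside it, and the fixture with its rack on the far side. Next I'll fit the base outline using valid depth only.

```bash
python3 - <<'E'
from h import *
allb=[];P=[]
for n,fw in [('scene',(170,340,165,265)),('side',(260,335,120,230))]:
    f=np.load(n+'.npz'); im,p,d=f['im'],f['p'],f['d']; hsv=cv2.cvtColor(im,cv2.COLOR_RGB2HSV)
    g=np.zeros(d.shape,bool); u0,u1,v0,v1=fw; g[v0:v1,u0:u1]=True; g&=d>0.2
    P.append(p[g])
    b=g&(hsv[...,0]>50)&(hsv[...,0]<90)&(hsv[...,1]>90)&(abs(p[...,2]-0.016)<0.005)
    k,l,st,ce=cv2.connectedComponentsWithStats(b.astype(np.uint8)); b=l==1+st[1:,4].argmax()
    q=p[b]; allb.append(q); r=cv2.minAreaRect((q[:,:2]*1000).astype(np.float32)); print(n,len(q),r)
q=np.vstack(allb); r=cv2.minAreaRect((q[:,:2]*1000).astype(np.float32)); print('both',r,cv2.boxPoints(r).round().tolist())
bx=cv2.boxPoints(r); e=[bx[1]-bx[0],bx[2]-bx[1]]; e=max(e,key=np.linalg.norm); e=e/np.linalg.norm(e); e*=np.sign(e[1])
c=np.array(r[0])/1000; print('origin',c,'yaw deg',np.degrees(np.arctan2(e[1],e[0])))
R=np.array([e,[-e[1],e[0]]])
for P0,n in zip(P,['scene','side']):
    L=np.c_[(P0[:,:2]-c)@R.T,P0[:,2]]*1000
    def rep(t,m): 
        a=L[m]; print(n,t,len(a),'med',np.median(a,0).round(1) if len(a) else '', 'p2',np.percentile(a,3,0).round(1),'p98',np.percentile(a,97,0).round(1))
    ii=(abs(L[:,0])<230)&(abs(L[:,1])<75)
    rep('rack',ii&(L[:,1]<-52)&(abs(L[:,2]-49)<6))
    rep('lug',ii&(L[:,2]>118)&(L[:,0]<0)&(L[:,1]>0)); rep('paddle',ii&(L[:,2]>118)&(L[:,0]<0)&(L[:,1]<0))
    rep('bracket',ii&(L[:,2]>84)&(L[:,0]>100))
    rep('rests',ii&(L[:,2]>40)&(L[:,2]<80)&(L[:,0]>20)&(L[:,0]<130))
    rep('anvil',ii&(L[:,2]>70)&(L[:,2]<83)&(L[:,0]>130)&(L[:,0]<184))
E
```

```text
scene 2008 ((567.1211547851562, -94.50529479980469), (372.19805908203125, 132.3368682861328), 84.98408508300781)
side 1266 ((563.7307739257812, -135.40579223632812), (449.88165283203125, 129.6233367919922), 85.1519546508789)
both ((563.625, -134.33889770507812), (452.17156982421875, 132.3368682861328), 84.98408508300781) [[478.0, -354.0], [610.0, -365.0], [649.0, 85.0], [517.0, 97.0]]
origin [ 0.563625  -0.1343389] yaw deg 84.984085
scene rack 164 med [-108.3  -56.7   49.2] p2 [-199.2  -61.2   43.4] p98 [-18.  -52.4  54.2]
scene lug 39 med [-127.7   21.9  128.3] p2 [-144.1   18.5  121.7] p98 [-114.6   28.   134.9]
scene paddle 31 med [-128.2  -22.7  128.6] p2 [-142.7  -25.9  118.5] p98 [-116.6  -19.8  135.3]
scene bracket 125 med [191.4   7.1  91.1] p2 [179.8 -14.4  84.8] p98 [201.5  32.6  97.2]
scene rests 166 med [70.5 16.2 51.1] p2 [ 32.2 -20.4  40.8] p98 [108.6  40.2  60.7]
scene anvil 36 med [169.2   4.8  76.4] p2 [163.2 -13.1  71.5] p98 [183.1  23.   81.5]
side rack 54 med [-88.9 -56.1  50.9] p2 [-194.7  -59.8   45.1] p98 [-16.6 -52.1  54.5]
side lug 16 med [-128.7   24.7  127.1] p2 [-146.6   21.3  119.5] p98 [-117.7   27.2  132.4]
side paddle 16 med [-129.2  -19.7  127.6] p2 [-147.2  -24.6  119.1] p98 [-117.5  -17.   134.8]
side bracket 83 med [191.7  12.7  90.3] p2 [177.   -9.5  84.8] p98 [200.4  34.1  96.8]
side rests 124 med [69.5 13.1 49.6] p2 [ 30.5 -18.8  40.8] p98 [109.1  39.   58.6]
side anvil 3 med [164.1  16.9  78.6] p2 [155.8  11.4  73.6] p98 [165.5  19.8  79.5]
```

```bash
cat >> h.py <<'E'
from scipy.spatial.transform import Rotation as Ro
def tcp():
    s=sense(); q=s['eef_rot']; return np.array(s['eef_pos']),Ro.from_quat([q[1],q[2],q[3],q[0]])
def goto(xyz,yawdeg):
    """shift (tool axes, cm) and rotvec for tool down with tool-x at yawdeg"""
    p,R=tcp(); T=Ro.from_euler('z',yawdeg,degrees=True)*Ro.from_euler('x',180,degrees=True)
    d=R.inv().apply(np.array(xyz)-p)*100; r=(R.inv()*T).as_rotvec()
    print('now',p.round(4),'need cm',d.round(2),'turn',r.round(3))
E
python3 - <<'E'
from h import *
p,R=tcp(); c=calibration('wrist'); T=np.array(c['world_from_camera'])
print(np.round(R.inv().apply(T[:3,3]-p),3), (R.inv().as_matrix()@T[:3,:3]).round(3),np.round(c['mtx'],1).tolist())
goto([0.56,-0.12,0.40],85)
E
```

```text
[ 0.067  0.    -0.125] [[-0.001 -0.964 -0.265]
 [ 1.    -0.001  0.   ]
 [-0.    -0.265  0.964]] [[324.8, 0.0, 318.0], [0.0, 324.8, 201.5], [0.0, 0.0, 1.0]]
now [ 0.1104 -0.4873  0.2496] need cm [ 51.96 -25.91 -15.02] turn [-1.000e-03 -1.000e-03 -1.261e+00]
```

>>> send_rows(targets=[[[5.2,-2.8,-0.5,0,0,0],[5.2,-2.8,-0.5,0,0,0],[5.2,-2.8,-0.5,0,0,0],[5.2,-2.8,-0.5,0,0,0],[5.2,-2.8,-0.5,0,0,0],[5.2,-2.8,-0.5,0,0,0],[5.2,-2.8,-0.5,0,0,0],[5.2,-2.8,-0.5,0,0,0],[5.2,-2.8,-0.5,0,0,0],[5.2,-2.8,-0.5,0,0,0],[0,0,0,0,0,-0.18],[0,0,0,0,0,-0.18],[0,0,0,0,0,-0.18],[0,0,0,0,0,-0.18],[0,0,0,0,0,-0.18],[0,0,0,0,0,-0.18],[0,0,0,0,0,-0.18],[0,0,0,0,0,0],[0,0,0,0,0,0]]], jaw=1)

```text
time_s: 2.48
eef_pos: [0.5557, -0.0996, 0.2998]
eef_rot: [-0.0, 0.739, 0.674, -0.0]
wrist_force: [-0.2, 0.6, 0.5]
gripper_width: 0.0853
gripper_force: 0.0
```

```bash
python3 - <<'E'
from h import *
p,R=tcp(); print(p,R.as_euler('xyz',degrees=True),sense()['time_s'],sense()['qpos'])
im,d=snapshot('wrist'); P=cloud('wrist',d); np.savez('w1',im=im,d=d,p=P); save('w1',im)
E
```

```text
[ 0.55570644 -0.09964632  0.29984721] [-1.79981717e+02 -1.80342139e-03  8.47134526e+01] 2.475 [-1.77431260e-01  3.52648351e-01  2.78124656e-01  1.49659324e+00
  4.21933230e-06  1.48563272e+00]
```

View pics/w1.png

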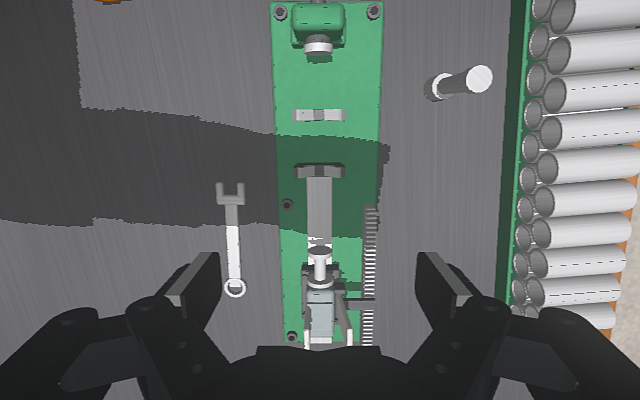

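The wrist view shows the rests at about (320,115) and (320,170), the anvil at (319,48), the rack at (370,205..345) and the tailstock at (320,310). I'll refine the fixture pose from its rest and rack points.

```bash
python3 - <<'E'
from h import *
f=np.load('w1.npz'); p,d,im=f['p'],f['d'],f['im']; hsv=cv2.cvtColor(im,cv2.COLOR_RGB2HSV)
g=(d>.1); g[250:,:250]=0; g[250:,390:]=0; g[345:]=0
green=g&(hsv[...,0]>50)&(hsv[...,0]<90)&(hsv[...,1]>90)&(abs(p[...,2]-.016)<.006); green[:,500:]=0
q=p[green]; r=cv2.minAreaRect((q[:,:2]*1000).astype(np.float32)); print(r,np.median(q[:,2]))
# edges: left/right base edge line fit
for side in (0,1):
    pts=[]
    for v in range(20,330,3):
        u=np.where(green[v])[0]
        if len(u)>20: pts.append(p[v,u[0] if side==0 else u[-1],:2])
    pts=np.array(pts).astype(np.float32); l=cv2.fitLine(pts,cv2.DIST_HUBER,0,.01,.01).ravel(); print('edge',side,np.degrees(np.arctan2(l[1],l[0])),l[2:])
yaw=np.radians(85.0); e=np.array([np.cos(yaw),np.sin(yaw)]); R=np.array([e,[-e[1],e[0]]]); c=np.array([.5636,-.1343])
L=np.concatenate([(p[...,:2]-c)@R.T,p[...,2:]],-1)*1000
np.savez('L',L=L)
def rep(t,m):
    a=L[m&g]; print(t,len(a),'med',np.median(a,0).round(1),'p2',np.percentile(a,2,0).round(1),'p98',np.percentile(a,98,0).round(1))
x,y,z=L[...,0],L[...,1],L[...,2]; ii=(abs(y)<75)&(abs(x)<240)
rep('base',green)
rep('rack',ii&(y<-40)&(abs(z-50)<4)&(x<20))
rep('rest1',ii&(x>20)&(x<62)&(z>45)&(z<80)&(abs(y)<45)); rep('rest2',ii&(x>85)&(x<130)&(z>45)&(z<80)&(abs(y)<45))
rep('bracket',ii&(x>170)&(z>85)); rep('anvil',ii&(x>135)&(x<178)&(z>70)&(z<82))
rep('plungertop',ii&(x<-20)&(x>-75)&(z>74)&(z<84)); rep('housing',ii&(x<-70)&(z>80)&(z<92)); rep('ways',ii&(x<20)&(x>-30)&(z>18)&(z<45))
# cylinder checks: rests' row-wise extents
for xx in (38,40,102,104): 
    m=g&(abs(x-xx)<2)&(z>30)&(abs(y)<45); print(xx,y[m].min().round(1),y[m].max().round(1),z[m].max().round(1))
E
```

```text
((563.3033447265625, -137.99502563476562), (448.3674621582031, 128.75306701660156), 85.15448760986328) 0.016837799414662097
edge 0 85.27382 [ 0.5025423 -0.1066743]
edge 1 81.64825 [ 0.62214893 -0.11751222]
base 21850 med [72.7 -9.  16.8] p2 [-198.4  -60.8   15.1] p98 [211.3  62.2  18.6]
rack 1094 med [-99.6 -52.6  51.5] p2 [-201.1  -58.6   46.4] p98 [-16.5 -46.8  53.6]
rest1 457 med [34.5  3.9 54.8] p2 [ 28.1 -18.8  45.5] p98 [39.9 39.7 59.5]
rest2 484 med [98.2 18.5 55.4] p2 [ 92.1 -18.8  45.5] p98 [103.7  40.1  59.4]
bracket 1489 med [184.4  11.1  92.1] p2 [174.  -11.9  87.1] p98 [196.4  34.2  94.2]
anvil 568 med [167.   11.3  76.7] p2 [158.2  -8.3  70.7] p98 [174.8  29.7  80.7]
plungertop 123 med [-60.7  10.4  77.8] p2 [-64.3  -0.8  74.2] p98 [-58.2  22.1  80.5]
housing 1357 med [-124.4    8.3   87.7] p2 [-162.6  -13.1   80.7] p98 [-99.   24.8  91.1]
ways 1402 med [-8.3  8.8 26.6] p2 [-28.6 -55.4  18.1] p98 [19.  56.2 41.7]
38 -19.1 40.2 60.3
40 -19.1 40.2 60.3
102 -19.0 40.2 59.9
104 -18.9 40.1 59.7
```

```bash
python3 - <<'E'
from h import *
f=np.load('scene.npz');p,d=f['p'],f['d']
m=(d>.2)&(abs(p[...,0]-.474)<.05)&(abs(p[...,1]-.28)<.09)&(p[...,2]>.01)&(abs(p[...,1]-.28)>.03); print('near',m.sum())
f=np.load('w1.npz');p=f['p'][60:110,420:500].reshape(-1,3);q=p[p[:,2]>.03];print('gauge',np.percentile(q,[2,50,98],axis=0).round(3))
goto([.474,.2803,.15],175.5)
E
```

```text
near 0
gauge [[ 0.693 -0.03   0.032]
 [ 0.701 -0.018  0.107]
 [ 0.716 -0.006  0.117]]
now [ 0.5557 -0.0997  0.2999] need cm [ 37.09 -11.61  14.99] turn [-0.    -0.    -1.584]
```

>>> send_rows(targets=[[[5.3,-1.66,0,0,0,0],[5.3,-1.66,0,0,0,0],[5.3,-1.66,0,0,0,0],[5.3,-1.66,0,0,0,0],[5.3,-1.66,0,0,0,0],[5.3,-1.66,0,0,0,0],[5.3,-1.66,0,0,0,0],[0,0,1.5,0,0,-0.176],[0,0,1.5,0,0,-0.176],[0,0,1.5,0,0,-0.176],[0,0,1.5,0,0,-0.176],[0,0,1.5,0,0,-0.176],[0,0,1.5,0,0,-0.176],[0,0,1.5,0,0,-0.176],[0,0,1.5,0,0,-0.176],[0,0,1.5,0,0,-0.176],[0,0,1.5,0,0,0],[0,0,0,0,0,0]]])

```text
time_s: 4.78
eef_pos: [0.472, 0.2798, 0.149]
eef_rot: [-0.001, 0.04, 0.999, -0.001]
wrist_force: [-1.3, -0.2, 0.5]
gripper_width: 0.0854
gripper_force: 0.0
```

```bash
python3 - <<'E'
from h import *
im,d=snapshot('wrist'); P=cloud('wrist',d)
m=(d>.05)&(abs(P[...,0]-.474)<.09)&(abs(P[...,1]-.28)<.028)&(P[...,2]>.008)&(P[...,2]<.05)
k,l,st,ce=cv2.connectedComponentsWithStats(m.astype(np.uint8)); i=1+st[1:,4].argmax(); q=P[l==i]
r=cv2.minAreaRect((q[:,:2]*1000).astype(np.float32)); print(st[i],r,np.percentile(q[:,2],98))
goto([.474,.2803,.024],175.5)
save('w2',im)
E
```

```text
[ 289  116   50  167 7705] ((472.62890625, 275.9260559082031), (37.91029739379883, 130.1277618408203), 85.26287841796875) 0.040281466687908524
now [0.4724 0.28   0.1498] need cm [-0.16  0.05 12.58] turn [-0.    -0.001 -0.   ]
```

View pics/w2.png

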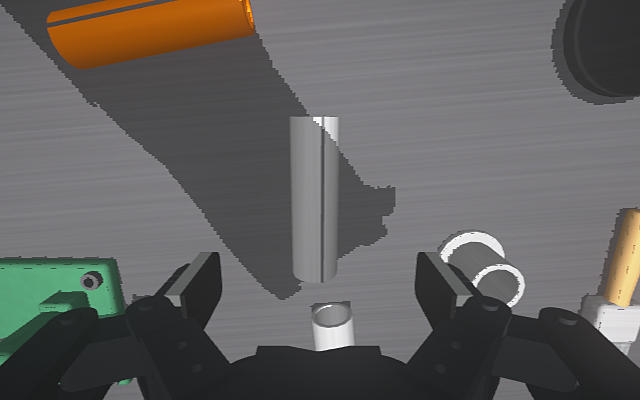

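The sleeve stands at (314,200) between the open fingers (pads at 220 and 416), with nothing beside it. I'll descend and grip.

>>> send_rows(targets=[[[0,-0.15,4,0,0,0],[0,0,4,0,0,0],[0,0,3,0,0,0],[0,0,1.5,0,0,0],[0,0,0,0,0,0]]])

```text
time_s: 5.45
eef_pos: [0.4725, 0.2786, 0.025]
eef_rot: [-0.0, 0.038, 0.999, -0.0]
wrist_force: [0.2, -0.5, 1.1]
gripper_width: 0.0851
gripper_force: 0.0
```

>>> send_rows(targets=[[[0,0,0,0,0,0],[0,0,0,0,0,0],[0,0,0,0,0,0],[0,0,0,0,0,0],[0,0,0,0,0,0],[0,0,0,0,0,0],[0,0,0,0,0,0],[0,0,0,0,0,0]]], jaw=0, grip_force=40)

```text
time_s: 6.45
eef_pos: [0.473, 0.2788, 0.0259]
eef_rot: [0.001, 0.038, 0.999, 0.0]
wrist_force: [-2.1, -1.8, 8.7]
gripper_width: 0.0368
gripper_force: 39.0
```

The width of 36.8 mm and the upward force show a grip above the axis, so I'll regrip lower.

>>> send_rows(targets=[[[0,0,0,0,0,0],[0,0,0,0,0,0],[0,0,0.3,0,0,0],[0,0,0.2,0,0,0],[0,0,0,0,0,0]]], jaw=0.6)

```text
time_s: 7.08
eef_pos: [0.4723, 0.2785, 0.0197]
eef_rot: [-0.0, 0.037, 0.999, -0.0]
wrist_force: [1.1, 0.2, -0.5]
gripper_width: 0.0513
gripper_force: 0.0
```

>>> send_rows(targets=[[[0,0,0,0,0,0],[0,0,0,0,0,0],[0,0,0,0,0,0],[0,0,0,0,0,0],[0,0,0,0,0,0]]], jaw=0, grip_force=40)

```text
time_s: 7.7
eef_pos: [0.4725, 0.2787, 0.0202]
eef_rot: [0.0, 0.037, 0.999, 0.0]
wrist_force: [-2.1, -0.4, 6.2]
gripper_width: 0.0366
gripper_force: 39.9
```

>>> send_rows(targets=[[[0,0,-1,0,0,0],[0,0,-3,0,0,0],[0,0,-5,0,0,0],[0,0,-5,0,0,0],[0,0,0,0,0,0]]])

```text
time_s: 8.32
eef_pos: [0.4743, 0.2796, 0.1641]
eef_rot: [0.003, 0.037, 0.999, 0.002]
wrist_force: [0.8, -0.7, -4.7]
gripper_width: 0.0369
gripper_force: 41.1
```

```bash
python3 - <<'E'
from h import *
im,d=snapshot('side'); save('s2',im[180:320,200:440].repeat(3,0).repeat(3,1))
P=cloud('side',d); p,R=tcp(); m=(d>.2)&(abs(P[...,0]-p[0])<.08)&(abs(P[...,1]-p[1])<.04)&(P[...,2]>.09)&(P[...,2]<p[2]+.035)
im2,d2=snapshot('wrist'); P2=cloud('wrist',d2); L=R.inv().apply((P2-p).reshape(-1,3)).reshape(P2.shape)
b=(d2>.02)&(abs(L[...,1])<.022)&(abs(L[...,2])<.03)&(L[...,0]>.012)&(L[...,0]<.09)
q=L[b]; print(b.sum(),np.percentile(q,[2,50,98],axis=0).round(4))
t=q[q[:,2]<np.percentile(q[:,2],30)]; print(np.polyfit(t[:,0],t[:,2],1),np.polyfit(t[:,0],t[:,1],1))
goto([.5591,-.0656,.16],85); print(sense()['wrist_force'],sense()['ft_torque'])
E
```

```text
14931 [[ 0.0123 -0.019  -0.0178]
 [ 0.0411 -0.0011 -0.015 ]
 [ 0.0654  0.0174 -0.0015]]
[ 0.03089105 -0.01835522] [-0.04501691  0.00194021]
now [0.4725 0.2786 0.16  ] need cm [-11.21 -33.67  -0.  ] turn [0.    0.    1.583]
[ 0.36396363 -1.02127597 -4.15120365] [0.01974473 0.01747383 0.00336616]
```

View pics/s2.png

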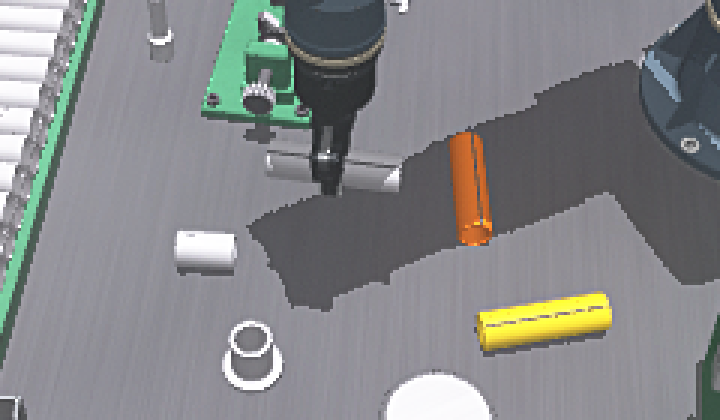

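>>> send_rows(targets=[[[-1.6,-4.81,0,0,0,0],[-1.6,-4.81,0,0,0,0],[-1.6,-4.81,0,0,0,0],[-1.6,-4.81,0,0,0,0],[-1.6,-4.81,0,0,0,0],[-1.6,-4.81,0,0,0,0],[-1.6,-4.81,0,0,0,0],[0,0,0,0,0,0.176],[0,0,0,0,0,0.176],[0,0,0,0,0,0.176],[0,0,0,0,0,0.176],[0,0,0,0,0,0.176],[0,0,0,0,0,0.176],[0,0,0,0,0,0.176],[0,0,0,0,0,0.176],[0,0,0,0,0,0.176],[0,0,3.5,0,0,0],[0,0,0,0,0,0]]])

```text
time_s: 10.68
eef_pos: [0.5565, -0.0652, 0.1217]
eef_rot: [-0.003, 0.737, 0.675, -0.002]
wrist_force: [0.1, 0.1, -3.4]
gripper_width: 0.0369
gripper_force: 41.7
```

```bash
python3 - <<'E'
from h import *
goto([.5591,-.0656,.066],85)
p,R=tcp();im2,d2=snapshot('wrist'); P2=cloud('wrist',d2); L=R.inv().apply((P2-p).reshape(-1,3)).reshape(P2.shape)
m=(d2>.02)&(L[...,0]>.012)&(L[...,0]<.09)&(abs(L[...,1])<.022)&(abs(L[...,2])<.03)
q=L[m]; print(np.percentile(q,[2,98],axis=0).round(4)); 
for a in range(15,65,10):
    s=q[abs(q[:,0]-a/1000)<.003]; print(a,s[:,2].min().round(4),((s[:,1].max()+s[:,1].min())/2).round(4))
W=P2[(d2>.02)&(abs(P2[...,2]-.055)<.006)]; c=np.array([.5521,-.1453]);e=np.array([.0872,.9962]);n=np.array([-.9962,.0872])
X=np.c_[(W[:,:2]-c)@e,(W[:,:2]-c)@n]*1000; s=X[(X[:,0]>100)&(X[:,0]<130)&(abs(X[:,1])<40)]; print(len(s),np.percentile(s,[3,97],axis=0))
save('w3',im2)
E
```

```text
now [ 0.5565 -0.0652  0.1217] need cm [-0.02  0.3   5.56] turn [-0.007 -0.    -0.   ]
[[ 0.0133 -0.0167 -0.0209]
 [ 0.064   0.0178 -0.0054]]
15 -0.0297 0.0002
25 -0.0217 0.0009
35 -0.0213 0.0008
45 -0.0217 0.0009
55 -0.022 0.0009
148 [[103.99719181 -30.83100468]
 [115.90770295 -27.07658643]]
```

View pics/w3.png

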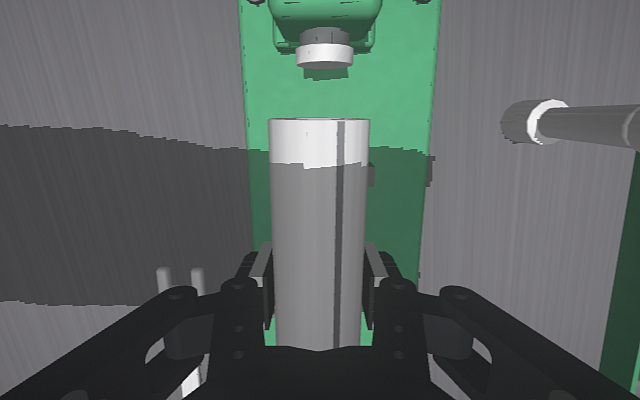

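The sleeve is held level and centred at px 320, the anvil is at px 325, and the base spans 240..437. I'll shift 3 mm in y and lower gently.

>>> send_rows(targets=[[[0,0.15,1,0,0,0],[0,0.14,1.5,0,0,0],[0,0,1.3,0,0,0],[0,0,0.7,0,0,0],[0,0,0,0,0,0]]])

```text
time_s: 11.35
eef_pos: [0.5615, -0.0657, 0.0794]
eef_rot: [-0.0, 0.738, 0.675, -0.0]
wrist_force: [-0.0, -1.0, -4.0]
gripper_width: 0.037
gripper_force: 41.8
```

>>> send_rows(targets=[[[0,0,0.2,0,0,0],[0,0,0.2,0,0,0],[0,0,0.1,0,0,0],[0,0,0,0,0,0]]])

```text
time_s: 11.85
eef_pos: [0.5619, -0.0657, 0.075]
eef_rot: [-0.0, 0.738, 0.675, 0.0]
wrist_force: [0.4, 0.8, -2.6]
gripper_width: 0.037
gripper_force: 41.8
```

>>> send_rows(targets=[[[0,-0.26,0,0,0,0],[0,0,0.2,0,0,0],[0,0,0.2,0,0,0],[0,0,0,0,0,0],[0,0,0,0,0,0]]])

```text
time_s: 12.48
eef_pos: [0.5593, -0.0655, 0.071]
eef_rot: [-0.0, 0.738, 0.675, -0.0]
wrist_force: [0.3, -0.3, -3.5]
gripper_width: 0.0367
gripper_force: 41.8
```

>>> send_rows(targets=[[[0,0,0.2,0,0,0],[0,0,0.1,0,0,0],[0,0,0,0,0,0],[0,0,0,0,0,0]]])

```text
time_s: 12.98
eef_pos: [0.5594, -0.0655, 0.068]
eef_rot: [0.0, 0.738, 0.675, 0.0]
wrist_force: [0.6, -0.1, -3.5]
gripper_width: 0.0369
gripper_force: 41.8
```

>>> send_rows(targets=[[[0,0,0.1,0,0,0],[0,0,0.1,0,0,0],[0,0,0,0,0,0]]])

```text
time_s: 13.35
eef_pos: [0.5593, -0.0655, 0.0659]
eef_rot: [-0.0, 0.738, 0.675, -0.0]
wrist_force: [-1.0, 0.7, -4.3]
gripper_width: 0.0365
gripper_force: 41.8
```

>>> send_rows(targets=[[[0,0,0.1,0,0,0],[0,0,0,0,0,0]]])

```text
time_s: 13.6
eef_pos: [0.5595, -0.0656, 0.0653]
eef_rot: [0.0, 0.737, 0.675, 0.0]
wrist_force: [-1.4, 0.4, 2.6]
gripper_width: 0.0367
gripper_force: 42.5
```

Contact is made, so I'll release.

>>> send_rows(targets=[[[0,0,0,0,0,0],[0,0,0,0,0,0],[0,0,0,0,0,0],[0,0,0,0,0,0]]], jaw=0.7)

```text
time_s: 14.1
eef_pos: [0.5593, -0.0655, 0.065]
eef_rot: [0.0, 0.738, 0.675, 0.0]
wrist_force: [-0.4, 0.5, -0.3]
gripper_width: 0.0601
gripper_force: 0.0
```

>>> send_rows(targets=[[[0,0,-3,0,0,0],[0,0,-5,0,0,0],[0,0,-5,0,0,0],[-4,0,-2,0,0,0],[-5,0,0,0,0,0],[-5,0,0,0,0,0],[-4,0,0,0,0,0],[0,0,0,0,0,0]]], jaw=1)

```text
time_s: 15.1
eef_pos: [0.543, -0.2473, 0.2146]
eef_rot: [-0.0, 0.739, 0.674, -0.0]
wrist_force: [0.5, 0.0, 0.8]
gripper_width: 0.0851
gripper_force: 0.0
```

```bash
python3 - <<'E'
from h import *
print(sense()['time_s'],tcp()[0])
c=np.array([.5521,-.1453]);e=np.array([.0872,.9962]);n=np.array([-.9962,.0872])
for nm in ['scene','side','wrist']:
    im,d=snapshot(nm); P=cloud(nm,d); 
    L=np.concatenate([((P[...,:2]-c)@e)[...,None],((P[...,:2]-c)@n)[...,None],P[...,2:]],-1)*1000; g=d>.05
    x,y,z=L[...,0],L[...,1],L[...,2]
    for t,m in [('sleeve',(abs(y)<22)&(z>68)&(z<90)&(x>0)&(x<150)),('lug',(z>122)&(z<138)&(y>0)&(y<30)&(x<-80)&(x>-170)),('paddle',(z>122)&(z<138)&(y<-10)&(y>-45)&(x<-80)&(x>-170)),('house',(abs(y)<20)&(z>80)&(z<92)&(x<-50)&(x>-170)),('plung',(abs(y)<20)&(z>74)&(z<81)&(x<0)&(x>-90)),('anvil',(abs(y)<20)&(z>72)&(z<81)&(x>145)&(x<186)),('bracket',(abs(y)<30)&(z>86)&(z<96)&(x>160))]:
        a=L[m&g]; 
        if len(a)>5: print(nm,t,len(a),np.percentile(a,[3,97],axis=0).round(1).tolist())
    if nm=='wrist': save('w4',im)
E
```

```text
15.1 [ 0.54295349 -0.24727455  0.21463707]
scene sleeve 467 [[23.8, -18.7, 69.3], [145.8, 13.5, 86.1]]
scene lug 33 [[-131.3, 8.4, 122.8], [-103.6, 17.0, 135.3]]
scene paddle 27 [[-128.6, -35.1, 122.8], [-101.2, -28.8, 134.9]]
scene house 154 [[-146.4, -17.1, 80.9], [-83.1, 13.5, 91.3]]
scene plung 33 [[-87.5, -16.5, 74.5], [-42.1, 5.9, 80.6]]
scene anvil 27 [[146.3, -17.3, 72.8], [184.1, 12.2, 79.1]]
scene bracket 113 [[191.8, -25.5, 86.6], [213.7, 21.1, 95.0]]
side sleeve 264 [[20.3, -16.5, 69.2], [144.8, 17.5, 86.9]]
side lug 14 [[-131.6, 10.4, 123.3], [-106.1, 16.8, 135.4]]
side paddle 15 [[-130.1, -34.5, 122.6], [-105.6, -27.3, 132.9]]
side house 76 [[-143.1, -16.9, 81.2], [-84.8, 15.2, 91.2]]
side plung 27 [[-89.5, -15.4, 74.7], [-39.3, 11.5, 79.4]]
side anvil 8 [[145.9, -9.6, 74.6], [175.3, 12.9, 79.7]]
side bracket 66 [[192.4, -21.4, 86.3], [212.4, 23.8, 94.7]]
wrist sleeve 2247 [[15.4, -17.2, 70.0], [43.3, 17.1, 84.3]]
wrist lug 396 [[-134.0, 11.2, 125.2], [-106.3, 16.9, 133.8]]
wrist paddle 473 [[-133.7, -34.0, 122.9], [-106.1, -27.7, 133.6]]
wrist house 2855 [[-149.3, -16.6, 81.3], [-87.6, 12.9, 90.9]]
wrist plung 452 [[-88.4, -13.2, 74.2], [-46.3, 11.6, 80.8]]
```

View pics/w4.png

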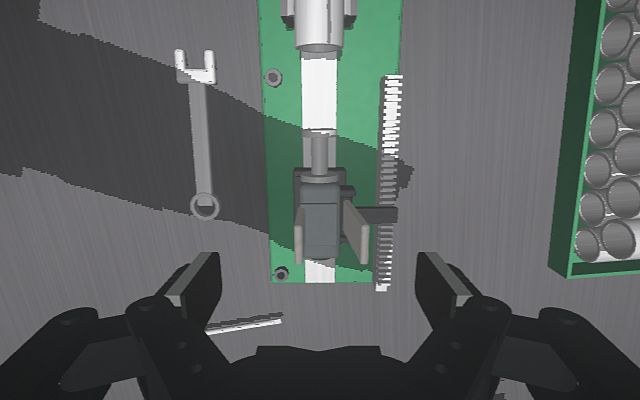

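The sleeve lies in the V-rests (319,25). The tailstock's lug is at (299,235) and the paddle at (360,235). I'll move over the grip and descend.

>>> send_rows(targets=[[[-1.65,0.14,1,0,0,-0.004],[0,0,3.5,0,0,0],[0,0,3,0,0,0],[0,0,1.9,0,0,0],[0,0,0,0,0,0]]])

```text
time_s: 15.88
eef_pos: [0.5426, -0.2609, 0.1194]
eef_rot: [-0.001, 0.736, 0.677, -0.001]
wrist_force: [0.5, 0.1, 0.5]
gripper_width: 0.0857
gripper_force: 0.0
```

>>> send_rows(targets=[[[0,0,0,0,0,0],[0,0,0,0,0,0],[0,0,0,0,0,0],[0,0,0,0,0,0],[0,0,0,0,0,0],[0,0,0,0,0,0]]], jaw=0, grip_force=50)

```text
time_s: 16.62
eef_pos: [0.544, -0.262, 0.1235]
eef_rot: [0.002, 0.736, 0.677, 0.0]
wrist_force: [-9.5, 0.7, 19.4]
gripper_width: 0.0365
gripper_force: 53.5
```

>>> send_rows(targets=[[[0,-0.1,-0.2,0,0,0],[0,0,-0.1,0,0,0],[0.2,0,0,0,0,0],[0.4,0,0,0,0,0],[0.5,0,0,0,0,0],[0.5,0,0,0,0,0],[0,0,0,0,0,0]]])

```text
time_s: 17.5
eef_pos: [0.5451, -0.245, 0.1238]
eef_rot: [0.001, 0.736, 0.677, 0.001]
wrist_force: [10.2, -0.1, -19.0]
gripper_width: 0.0363
gripper_force: 55.5
```

```bash
cat > fx.py <<'E'
from h import *
c=np.array([.5521,-.1453]);e=np.array([.0872,.9962]);n=np.array([-.9962,.0872])
def st():
    F=np.mean([sense()['wrist_force'] for _ in range(5)],0); p,R=tcp(); print('x',((p[:2]-c)@e*1000).round(1),'y',((p[:2]-c)@n*1000).round(1),'z',p[2].round(4),'Fx',(F[:2]@e).round(2),F.round(1),sense()['time_s'],R.as_euler('xyz',degrees=True).round(2))
E
python3 - <<'E'
from fx import *
st()
im,d=snapshot('side'); P=cloud('side',d)
L=np.concatenate([((P[...,:2]-c)@e)[...,None],((P[...,:2]-c)@n)[...,None],P[...,2:]],-1)*1000
x,y,z=L[...,0],L[...,1],L[...,2]
a=L[(d>.1)&(abs(y)<20)&(z>74)&(z<81)&(x<10)&(x>-80)]; print(len(a),np.percentile(a,[3,97],axis=0))
a=L[(d>.1)&(abs(y)<20)&(z>68)&(z<88)&(x<150)&(x>10)]; print(len(a),np.percentile(a,[3,97],axis=0))
E
```

```text
x -99.9 y -1.8 z 0.1238 Fx 0.79 [ 10.2  -0.1 -19. ] 17.5 [ 1.7988e+02 -4.0000e-02  8.5230e+01]
27 [[-74.85532492 -14.35370829  74.20462151]
 [-25.53061631  11.03721874  80.71486176]]
257 [[ 20.28541939 -16.28967085  69.68399115]
 [147.17948738  16.92258415  86.18002489]]
```

The tailstock moves freely. I'll relax the side load and slide on.

>>> send_rows(targets=[[[0.2,0.05,0.15,0,0,0],[0.5,0,0,0,0,0],[0.5,0,0,0,0,0],[0.5,0,0,0,0,0],[0.5,0,0,0,0,0],[0.5,0,0,0,0,0],[0.5,0,0,0,0,0],[0.2,0,0,0,0,0],[0.1,0,0,0,0,0],[0,0,0,0,0,0]]])

```text
time_s: 18.8
eef_pos: [0.5481, -0.2106, 0.1237]
eef_rot: [0.001, 0.736, 0.677, 0.001]
wrist_force: [0.4, 0.1, 6.5]
gripper_width: 0.0364
gripper_force: 60.1
```

```bash
python3 -c "
from fx import *
st()"
```

```text
x -65.4 y -1.7 z 0.1237 Fx 0.17 [0.4 0.1 6.5] 18.8 [1.7987e+02 3.0000e-02 8.5200e+01]
```

>>> send_rows(targets=[[[0.2,0,0,0,0,0],[0.2,0,0,0,0,0],[0.2,0,0,0,0,0],[0.2,0,0,0,0,0],[0.2,0,0,0,0,0],[0.2,0,0,0,0,0],[0.2,0,0,0,0,0],[0.2,0,0,0,0,0]]])

```text
time_s: 19.8
eef_pos: [0.5494, -0.195, 0.1237]
eef_rot: [0.001, 0.736, 0.677, 0.0]
wrist_force: [0.6, -3.0, 6.2]
gripper_width: 0.0363
gripper_force: 60.2
```

>>> send_rows(targets=[[[0.2,0,0,0,0,0],[0.2,0,0,0,0,0],[0.2,0,0,0,0,0],[0.2,0,0,0,0,0]]])

```text
time_s: 20.3
eef_pos: [0.55, -0.1871, 0.1237]
eef_rot: [0.001, 0.736, 0.677, 0.0]
wrist_force: [0.2, -3.1, 6.2]
gripper_width: 0.0361
gripper_force: 60.2
```

```bash
python3 - <<'E'
from fx import *
st()
im,d=snapshot('side'); P=cloud('side',d)
L=np.concatenate([((P[...,:2]-c)@e)[...,None],((P[...,:2]-c)@n)[...,None],P[...,2:]],-1)*1000
x,y,z=L[...,0],L[...,1],L[...,2]
a=L[(d>.1)&(abs(y)<20)&(z>68)&(z<88)&(x<186)&(x>10)]; print(len(a),np.percentile(a,[3,97],axis=0))
save('s5',im[110:230,240:350].repeat(5,0).repeat(5,1))
E
```

```text
x -41.8 y -1.6 z 0.1237 Fx -3.1 [ 0.2 -3.1  6.2] 20.3 [1.7987e+02 7.0000e-02 8.5180e+01]
263 [[ 31.62983707 -15.66893211  70.03803479]
 [160.9984533   16.4197928   85.74421068]]
```

View pics/s5.png

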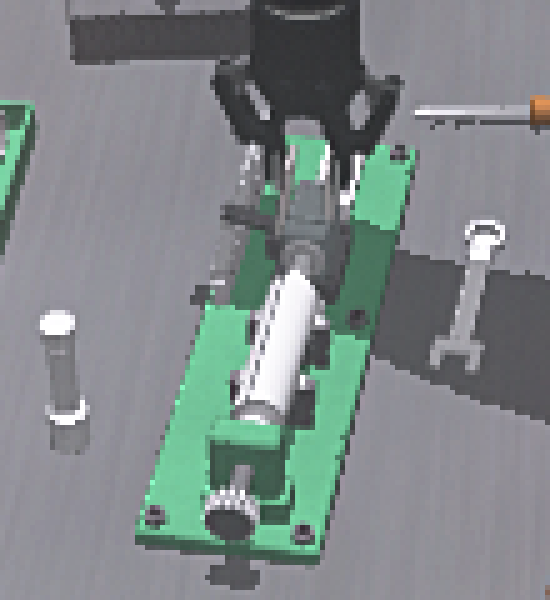

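The plunger is pushing the sleeve (px 275,330), which slides cleanly in the rests. I'll continue slowly until the anvil is felt.

>>> send_rows(targets=[[[0.2,0,0,0,0,0],[0.2,0,0,0,0,0],[0.15,0,0,0,0,0]]])

```text
time_s: 20.72
eef_pos: [0.5505, -0.1816, 0.1237]
eef_rot: [0.001, 0.736, 0.677, 0.0]
wrist_force: [-0.3, -3.0, 6.5]
gripper_width: 0.0363
gripper_force: 60.2
```

>>> send_rows(targets=[[[0.15,0,0,0,0,0],[0.15,0,0,0,0,0]]])

```text
time_s: 20.98
eef_pos: [0.5508, -0.1787, 0.1237]
eef_rot: [0.001, 0.736, 0.677, 0.0]
wrist_force: [-0.6, -3.7, 6.4]
gripper_width: 0.0363
gripper_force: 60.2
```

>>> send_rows(targets=[[[0.15,0,0,0,0,0],[0.15,0,0,0,0,0]]])

```text
time_s: 21.22
eef_pos: [0.551, -0.1756, 0.1237]
eef_rot: [0.001, 0.736, 0.677, 0.0]
wrist_force: [-1.2, -2.9, 6.8]
gripper_width: 0.0361
gripper_force: 60.3
```

>>> send_rows(targets=[[[0.15,0,0,0,0,0],[0.15,0,0,0,0,0]]])

```text
time_s: 21.48
eef_pos: [0.5512, -0.1733, 0.1237]
eef_rot: [0.002, 0.736, 0.677, -0.0]
wrist_force: [-1.1, -9.0, 5.2]
gripper_width: 0.0363
gripper_force: 60.2
```

>>> send_rows(targets=[[[0.15,0,0,0,0,0],[0.15,0,0,0,0,0]]])

```text
time_s: 21.72
eef_pos: [0.5514, -0.1707, 0.1237]
eef_rot: [0.002, 0.736, 0.677, -0.0]
wrist_force: [-1.2, -13.4, 3.7]
gripper_width: 0.0363
gripper_force: 60.1
```

>>> send_rows(targets=[[[0.15,0,0,0,0,0],[0.15,0,0,0,0,0]]])

```text
time_s: 21.98
eef_pos: [0.5516, -0.1682, 0.1237]
eef_rot: [0.002, 0.736, 0.676, -0.001]
wrist_force: [-1.0, -17.3, 4.3]
gripper_width: 0.0364
gripper_force: 60.1
```

>>> send_rows(targets=[[[0,0,0,0,0,0],[0,0,0,0,0,0],[0,0,0,0,0,0],[0,0,0,0,0,0]]])

```text
time_s: 22.48
eef_pos: [0.5516, -0.1681, 0.1237]
eef_rot: [0.002, 0.736, 0.676, -0.001]
wrist_force: [-1.1, -15.1, 4.3]
gripper_width: 0.0368
gripper_force: 60.1
```

```bash
python3 -c "
from fx import *
st()"
```

```text
x -22.7 y -1.5 z 0.1237 Fx -15.17 [ -1.1 -15.1   4.3] 22.475 [179.87   0.22  85.14]
```

At rest it presses with 15 N, so I'll push 1 mm more, settle and release.

>>> send_rows(targets=[[[0.05,0,0,0,0,0],[0.05,0,0,0,0,0],[0,0,0,0,0,0],[0,0,0,0,0,0],[0,0,0,0,0,0]]])

```text
time_s: 23.1
eef_pos: [0.5517, -0.1673, 0.1237]
eef_rot: [0.002, 0.737, 0.676, -0.001]
wrist_force: [-1.4, -16.5, 4.7]
gripper_width: 0.0366
gripper_force: 60.1
```

>>> send_rows(targets=[[[0,0,0,0,0,0],[0,0,0,0,0,0],[0,0,0,0,0,0],[0,0,0,0,0,0],[0,0,0,0,0,0],[0,0,0,0,0,0]]], jaw=1)

```text
time_s: 23.85
eef_pos: [0.551, -0.1651, 0.1225]
eef_rot: [-0.0, 0.736, 0.677, -0.0]
wrist_force: [0.3, 0.9, 0.6]
gripper_width: 0.0853
gripper_force: 0.0
```

>>> send_rows(targets=[[[0,0,-2,0,0,0],[0,0,-4,0,0,0],[0,0,-4,0,0,0],[-5,0,-2,0,0,0],[-5,0,0,0,0,0],[-2,0,0,0,0,0],[0,0,0,0,0,0]]])

```text
time_s: 24.72
eef_pos: [0.5407, -0.2856, 0.242]
eef_rot: [-0.0, 0.737, 0.676, -0.0]
wrist_force: [1.1, 0.9, -0.0]
gripper_width: 0.0854
gripper_force: 0.0
```

```bash
python3 - <<'E'
from fx import *
st()
for nm in ['side','wrist']:
    im,d=snapshot(nm); P=cloud(nm,d)
    L=np.concatenate([((P[...,:2]-c)@e)[...,None],((P[...,:2]-c)@n)[...,None],P[...,2:]],-1)*1000
    x,y,z=L[...,0],L[...,1],L[...,2]; g=d>.05
    for t,m in [('sleeve',(abs(y)<22)&(z>70)&(z<90)&(x>48)&(x<165)),('lug',(z>122)&(z<138)&(y>0)&(y<30)&(x<20)&(x>-80)),('paddle',(z>122)&(z<138)&(y<-10)&(y>-45)&(x<20)&(x>-80))]:
        a=L[m&g]
        if len(a)>5: print(nm,t,len(a),np.percentile(a,[3,97],axis=0).round(1).tolist())
save('w6',im)
E
```

```text
x -140.8 y -0.8 z 0.242 Fx 1.04 [ 1.1  0.9 -0. ] 24.725 [-1.7996e+02 -2.0000e-02  8.5080e+01]
side sleeve 230 [[51.5, -15.9, 71.7], [162.2, 16.8, 87.0]]
side lug 16 [[-44.9, 11.8, 124.2], [-12.7, 17.5, 134.6]]
side paddle 15 [[-45.0, -33.3, 123.4], [-17.2, -27.2, 133.1]]
wrist lug 462 [[-47.0, 11.5, 127.4], [-19.4, 17.3, 134.0]]
wrist paddle 559 [[-46.8, -33.7, 123.0], [-19.1, -27.3, 133.6]]
```

View pics/w6.png

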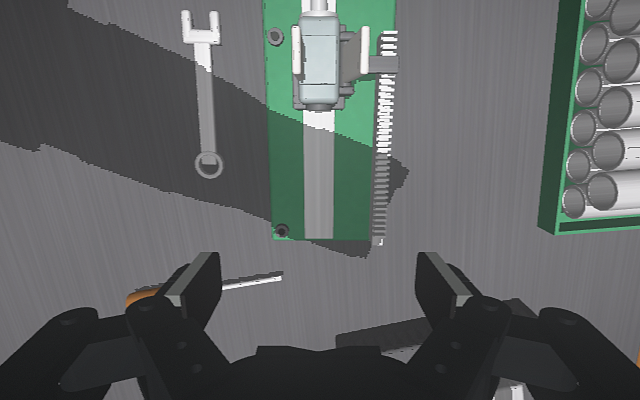

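The lever's paddle is back at its rest width. I'll check the notch count from the same relative viewpoint as before.

>>> send_rows(targets=[[[4.3,0,0.9,0,0,0],[4.3,0,0.9,0,0,0],[4.2,0,0.9,0,0,0],[0,0,0,0,0,0],[0,0,0,0,0,0]]])

```text
time_s: 25.45
eef_pos: [0.5518, -0.1564, 0.2158]
eef_rot: [0.0, 0.736, 0.677, 0.0]
wrist_force: [-0.2, 0.2, -0.5]
gripper_width: 0.0855
gripper_force: 0.0
```

```bash
python3 - <<'E'
from fx import *
st()
for nm in ['wrist','scene']:
    im,d=snapshot(nm); P=cloud(nm,d)
    L=np.concatenate([((P[...,:2]-c)@e)[...,None],((P[...,:2]-c)@n)[...,None],P[...,2:]],-1)*1000
    x,y,z=L[...,0],L[...,1],L[...,2]; g=d>.05
    for t,m in [('sleeve',(abs(y)<22)&(z>70)&(z<90)&(x>44)&(x<185)),('lug',(z>122)&(z<138)&(y>0)&(y<30)&(x<20)&(x>-80)),('paddle',(z>122)&(z<138)&(y<-10)&(y>-45)&(x<20)&(x>-80)),('house',(abs(y)<20)&(z>80)&(z<92)&(x<10)&(x>-80)),('plung',(abs(y)<16)&(z>74)&(z<90)&(x>10)&(x<60))]:
        a=L[m&g]
        if len(a)>5: print(nm,t,len(a),np.percentile(a,[3,97],axis=0).round(1).tolist())
    if nm=='wrist': save('w7',im)
E
```

```text
x -11.1 y -0.7 z 0.2158 Fx 0.14 [-0.2  0.2 -0.5] 25.45 [1.7998e+02 1.0000e-02 8.5280e+01]
wrist sleeve 5849 [[47.2, -16.6, 72.2], [129.5, 16.6, 84.3]]
wrist lug 399 [[-46.6, 11.7, 122.9], [-18.9, 17.4, 133.6]]
wrist paddle 462 [[-46.3, -33.6, 123.1], [-18.8, -27.3, 133.4]]
wrist house 2838 [[-62.4, -16.1, 81.6], [-0.8, 13.7, 90.9]]
wrist plung 1288 [[34.9, -14.6, 75.2], [59.3, 14.5, 84.2]]
scene sleeve 487 [[48.5, -18.6, 71.0], [179.9, 14.3, 86.3]]
scene lug 35 [[-41.7, 8.9, 122.2], [-16.0, 17.1, 136.8]]
scene paddle 28 [[-40.8, -36.1, 124.2], [-13.6, -30.7, 135.4]]
scene house 156 [[-57.3, -17.6, 80.4], [3.3, 14.2, 91.3]]
scene plung 54 [[19.7, -14.2, 74.9], [59.0, 13.3, 84.2]]
```

View pics/w7.png

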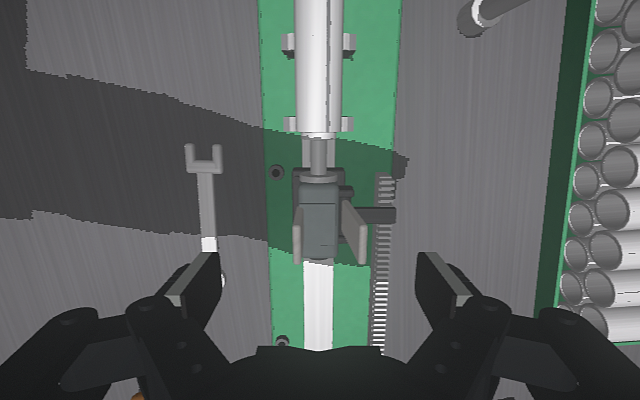

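```bash
python3 - <<'E'
from fx import *
for nm in ['wrist','scene','side']:
    im,d=snapshot(nm); P=cloud(nm,d)
    L=np.concatenate([((P[...,:2]-c)@e)[...,None],((P[...,:2]-c)@n)[...,None],P[...,2:]],-1)*1000
    x,y,z=L[...,0],L[...,1],L[...,2]; g=d>.05
    m=g&(abs(y)<8)&(z>80.5)&(z<90)&(x>15)&(x<200); xs=np.sort(x[m]); print(nm,'sleeve ridge start',xs[:6].round(1),'end',xs[-4:].round(1))
    m=g&(abs(y)<10)&(z>75)&(x>-5)&(x<60)
    for a in range(0,56,2):
        k=m&(abs(x-a)<1); 
        if k.sum(): print((a,z[k].max().round(1)),end=' ')
    print()
E
```

```text
wrist sleeve ridge start [35.3 37.6 38.4 38.4 38.4 40.7] end [130.3 130.5 130.5 130.5]
(0, np.float64(288.5)) (2, np.float64(82.2)) (4, np.float64(82.0)) (6, np.float64(295.6)) (8, np.float64(296.6)) (34, np.float64(80.0)) (36, np.float64(80.8)) (38, np.float64(81.3)) (40, np.float64(83.6)) (42, np.float64(84.6)) (44, np.float64(84.8)) (46, np.float64(84.3)) (48, np.float64(84.9)) (50, np.float64(85.1)) (52, np.float64(84.8)) (54, np.float64(84.8)) 
scene sleeve ridge start [44.4 45.6 46.4 48.4 48.4 48.5] end [191.  191.2 192.6 199.3]
(0, np.float64(711.9)) (2, np.float64(711.7)) (4, np.float64(711.8)) (6, np.float64(711.6)) (8, np.float64(711.3)) (10, np.float64(710.7)) (12, np.float64(711.4)) (14, np.float64(711.4)) (16, np.float64(711.8)) (18, np.float64(710.0)) (20, np.float64(711.7)) (22, np.float64(711.8)) (24, np.float64(540.2)) (26, np.float64(714.4)) (28, np.float64(715.0)) (30, np.float64(716.8)) (32, np.float64(717.6)) (34, np.float64(716.5)) (36, np.float64(718.0)) (38, np.float64(716.8)) (40, np.float64(717.6)) (42, np.float64(717.5)) (44, np.float64(717.1)) (46, np.floa
[... 161 characters left out ...]
.2] end [186.5 193.2 196.4 198.3]
(0, np.float64(307.9)) (2, np.float64(462.8)) (4, np.float64(464.3)) (6, np.float64(465.2)) (8, np.float64(463.9)) (10, np.float64(464.4)) (12, np.float64(468.0)) (14, np.float64(472.4)) (16, np.float64(471.8)) (18, np.float64(464.4)) (20, np.float64(546.1)) (22, np.float64(547.0)) (24, np.float64(575.9)) (26, np.float64(577.7)) (28, np.float64(576.2)) (30, np.float64(577.6)) (32, np.float64(581.9)) (34, np.float64(581.3)) (36, np.float64(579.1)) (38, np.float64(568.6)) (40, np.float64(573.0)) (42, np.float64(591.7)) (44, np.float64(617.3)) (46, np.float64(692.0)) (48, np.float64(692.8)) (50, np.float64(694.2)) (52, np.float64(695.8)) (54, np.float64(695.9))
```

In w7 the pawl arm sits down in the rack at (380,213) and the plunger face meets the sleeve end at about (318,135). The plunger is compressed by about 2.8 mm, which gives about 8 N, and this agrees with 16.5 N less a fall-back of about 5 mm. Handing in.

```bash
python3 -c "
from cell import *
print(sign_off())"
```

```text
the job is handed in; nothing more can be done
None
```

I handed the job in at about 26 s of the 59 s allowed, with no verdict returned: the sleeve lies in both V-rests against the anvil, the tailstock is latched with its lever at rest, and the plunger presses with an estimated 8 N (worked out from the camera images, not measured directly), after about 16 N at rest before I let go.

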